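# Clamp the thinner bottle upright in its holder

## Task

Secure the dark grey-green thinner bottle in the blue bottle holder: slide the holder's clamp right back by its red handle, lower the bottle upright into the slot until it stands on the holder's floor, lengthwise along the slot, then slide the clamp up until it holds the bottle firmly against the fixed stop. Keep the bottle upright, do not drop it, leave the other bottle, the paint jars and the cup where they are, and let go of everything at the end.

Things in the scene. Friction and masses are not known exactly. Their poses are not given: they have to be found in the camera images.
- dark_bottle: dark grey-green bottle, white cap, yellow and white label, standing on the bench; 45 mm wide (x) by 67 mm long (y) by 132 mm tall, 0.26 kg; straight sides to 90 mm, rounded shoulders to 118 mm, then a cap 30 mm in diameter; origin at the centre of its underside, z up. Grasp it across its 45 mm width. Its two ends are alike for this job.
- pale_bottle: pale blue-grey bottle of the same shape and size, a bystander; the two bottles may stand in each other's place. Origin at the centre of its underside.
- holder: fixed bottle holder: dark base plate 210 (x) x 100 (y) x 10 mm with a blue U-shaped slot along x. Origin: centre of the plate's underside, z up, +x to the fixed stop. Slot 52 mm wide (y), floor at z = 10 mm, 8 mm side walls from x = -16 to 94 mm, tops at z = 55 mm with flared lips to z = 61 mm; fixed stop's inner face at x = 82 mm. The clamp jaw closes the other end.
- seat (a point): point on the slot's floor (holder x = +48 mm, y = 0, z = 10 mm) where the centre of the bottle's underside lies when the bottle is pressed against the fixed stop; axes as the holder's
- clamp (a joint): sliding clamp jaw, m: 0 = fully forward, 0.050 = right back at its end; moves along holder -x as it grows. Pressing face (48 mm wide, top z = 54 mm) at holder x = 34 mm minus the value. At 0.020 it just touches a bottle standing against the fixed stop; it starts too far forward for the bottle to fit. Stays where left (4 N friction).
- clamp_grip (a point): point on the axis of the clamp's upright red handle, 90 mm above the bench. The handle is a round post 18 mm in diameter, free from z = 29 to 109 mm, 55 mm behind (holder -x) the pressing face; it moves with the clamp. Axes as the holder's.
- red_jar: red paint jar, 36 mm in diameter, 52 mm tall, a bystander; origin at the centre of its underside
- black_jar: black-capped paint jar, 34 mm in diameter, 56 mm tall, a bystander; origin at the centre of its underside
- cup: white mixing cup, 43 mm in diameter, 32 mm tall, a bystander; origin at the centre of its underside
Things that resemble listed ones, but are neither listed nor needed, are in the scene too. What is shaped like the dark_bottle but turquoise is not meant.

How it is judged:
By the outcome, as a careful person would: the job done as asked, in the order asked, and still so for the second after the job is handed in, with the robot touching nothing.
It also fails if it takes over 72 s, if anything falls off the work surface, if the arm or the gripper's body presses on something with over 40 N, if the wrist force passes 120 N, or if a joint passes its speed limit or range.

## Robot

A 7-joint arm with a two-finger parallel gripper is mounted at the origin on a cart in front of the work surface, level with it; the furniture and walls round the work are solid. World frame = base frame: x ahead of the robot, y to its left, z up, the work surface at z = 0. Lengths are in m, angles in rad, forces in N, time in s.
With the tool pointing down it reaches from about 0.4 to 0.925 m from the base axis. Payload 5.6 kg.
Tool frame: the origin (TCP) lies at the very end of the fingers, on their centre line; the grasp point (between the pads) lies 19 mm behind it (robot.grip_point_offset is the distance from the TCP to the grasp point, in m); z points along the fingers, y is the line along which they close (so a half turn about z gives the same grasp; the last joint's range is limited). The gripper opens to 85 mm and grips with 20 to 120 N. Pads are 22 mm wide; open, the fingers measure 114 mm over their backs; the gripper's body (76 mm by 85 mm) begins 54 mm behind the grasp point. The pads swing forward as they close: fully open they stand 13 mm farther back than shut.
Start: joints at [-1.151, 0.468, -0.012, 1.603, 0.006, 1.071, -0.056], TCP at [0.29, 0.582, 0.231] pointing down, gripper open.
Joint ranges: [-2.53, 2.53], [-0.31, 2.02], [-1.57, 1.55], [0.28, 2.44], [-1.29, 4.43], [0.15, 1.84], [-2.92, 2.92]. Speed limits (rad/s): [2.57, 2.57, 3.14, 3.14, 3.14, 3.14, 3.14].

## Interface

Orientations are given as a unit quaternion [w, x, y, z].
In Python, from bench import robot gives the robot as it stands. Calls block until the motion is done:
- robot.goto(position, orientation): joint-space move of the TCP to a pose.
- robot.movel(position, feed=0.15, orientation=None): straight line of the TCP; orientation=None keeps the orientation; feed is the mean speed in m/s.
- robot.goto_joints(angles): joint-space move.
- robot.let_go() and robot.gripper_close(squeeze=None): open the fingers fully, or close them until they stop; squeeze is the grip in N (None keeps the last).
- robot.pause(seconds).
- robot.solve_ik(position, orientation): joint angles nearest the present ones, or None.
- robot.state(): the state.
- robot.snapshot(name): name is "scene" or "side" or "wrist"; returns (picture, depth): 420x560x3 uint8, blue, green, red; 420x560 float32, m along the optical axis (not along the pixel's ray), 0 where there is no reading.
- robot.camera_info(name): a dict with "fx", "fy", "cx", "cy" (pixels), "position" and "orientation" of the camera in the world. Camera axes: x right, y down, z forward; pixel columns grow to the right and rows downward; lengths in m; the calibration is good to about 2 mm. The wrist camera is an equidistant fisheye: a pixel r from the principal point sees the ray r / f radians off the axis. A picture is of the moment at which its call begins: read the wrist's pose just before it. camera_info takes no time and is no camera call; for the wrist camera it gives the pose at the moment of the call.
A pose or a line that the arm cannot do raises robot.MotionError and nothing moves.
- robot.finish_job(): hands the job in; it is judged then, once.
Trained networks look in the newest picture that a camera, given by its name, has taken for a name from the list of things; names that differ only in an ending like _2 or _b are one class to them, and where a whole thing is asked for, a point or a joint stands for the part that bears it (a point fixed in the world has none). Each returns a list of dicts, best first, with "p" (0 to 1); they miss things now and then, are a little off and sometimes report something else, mostly with a low value. They report only what shows in the picture. A call takes as long as a camera call. They do not tell look-alikes from the thing itself.
- robot.cut_out(camera, name): "pixels" (420x560 bool, what is visible of it) and "extent" ([centre column, centre row, width, height] in pixels, round what is visible of it).
The state is a dict: "t": time; "qpos": joint angles; "joint_vel": joint speeds; "tau": joint torques, N m; "ee_pos": TCP position; "tool_rot": TCP orientation; "ft_force": force on the tool from outside, world axes, zero at the start; "wrist_torque": the same for the moment, N m; "gripper_width": finger opening in m; "grip_force": force on a finger pad.
Only numpy, scipy, OpenCV 4.12 (cv2) and the standard library are available. Lean on these libraries where they do the work, as an engineer would, in place of code of your own. Each camera call takes 0.05 s, during which the arm holds its last target. There are 200 camera calls.

## Working session

There is one attempt and no reset: what is moved stays moved. The work goes in short steps, each a Python script; the robot and the scene stay as the last script left them, time stands still between calls to the robot, and variables do not carry over. Pictures are saved under pics/ and viewed, at most 10 in all, crops included, and the job is handed in when it is done.

```bash
mkdir -p pics; cat > h.py <<'E'
import numpy as np, cv2
from bench import robot
from scipy.spatial.transform import Rotation as R
def rot(q): return R.from_quat([q[1],q[2],q[3],q[0]]).as_matrix()
def quat(M):
    q=R.from_matrix(M).as_quat(); return [q[3],q[0],q[1],q[2]]
def cloud(depth,info):
    v,u=np.mgrid[0:420,0:560]
    P=np.stack([(u-info['cx'])/info['fx']*depth,(v-info['cy'])/info['fy']*depth,depth],-1)
    W=P@rot(info['orientation']).T+np.array(info['position'])
    W[depth<=0]=np.nan
    return W
def down(yaw): # tool z down, tool y (closing) at angle yaw in the world
    y=np.array([np.cos(yaw),np.sin(yaw),0]);z=np.array([0,0,-1.]);x=np.cross(y,z)
    return quat(np.stack([x,y,z],1))
E
python3 - <<'E'
from h import *
for n in ('scene','side'):
    im,d=robot.snapshot(n);i=robot.camera_info(n)
    cv2.imwrite(f'pics/{n}0.png',im);np.savez(f'{n}0.npz',im=im,d=d,W=cloud(d,i))
    print(n,i)
    W=cloud(d,i)
    for k in ('dark_bottle','pale_bottle','holder','clamp','red_jar','black_jar','cup'):
        for r in robot.cut_out(n,k):
            P=W[r['pixels']];P=P[~np.isnan(P[:,0])]
            print(k,round(r['p'],2),np.round(r['extent']),np.round(np.median(P,0),3) if len(P) else None,np.round(np.percentile(P,[3,97],axis=0),3).tolist() if len(P) else None, np.median(im[r['pixels']],0))
print(robot.state())
E
```

```text
scene {'fx': 491.0061430788614, 'fy': 491.0061430788614, 'cx': 275.47998352030675, 'cy': 207.21206743992775, 'position': array([ 0.04201078, -0.65543524,  1.02652627]), 'orientation': array([-0.33388554,  0.87416223, -0.32717757,  0.13158902])}
dark_bottle 0.94 [192. 202.  32.  47.] [0.463 0.141 0.074] [[0.438, 0.13, 0.003], [0.504, 0.168, 0.131]] [81.5 86.   3. ]
dark_bottle 0.92 [409. 245.  34.  44.] [ 0.78  -0.327  0.079] [[0.765, -0.351, 0.008], [0.799, -0.289, 0.13]] [82. 86.  3.]
dark_bottle 0.81 [281. 312.  35.  49.] [ 0.415 -0.258  0.087] [[0.404, -0.279, 0.007], [0.446, -0.22, 0.132]] [60. 71. 74.]
dark_bottle 0.66 [150. 188.  29.  44.] [0.406 0.255 0.075] [[0.392, 0.243, 0.002], [0.434, 0.301, 0.132]] [97. 98. 98.]
dark_bottle 0.48 [225. 170.  14.  19.] [0.626 0.209 0.039] [[0.613, 0.2, -0.001], [0.669, 0.241, 0.054]] [ 54.  64. 125.]
pale_bottle 0.87 [148. 188.  30.  44.] [0.405 0.254 0.077] [[0.392, 0.243, 0.006], [0.43, 0.296, 0.132]] [96. 97. 96.]
pale_bottle 0.43 [281. 315.  33.  48.] [ 0.415 -0.258  0.087] [[0.404, -0.279, 0.008], [0.444, -0.221, 0.132]] [60. 70. 72.]
[... 2176 characters left out ...]
8, 'qpos': array([-1.15098567,  0.46749127, -0.01158491,  1.6027064 ,  0.00602737,
        1.07141627, -0.05629287]), 'joint_vel': array([ 0.00092135, -0.00022301,  0.00049703, -0.00016934,  0.00039789,
        0.00054884, -0.00048841]), 'tau': array([-1.04479484e-03, -5.32168150e+01,  2.13719951e-02, -2.51621032e+01,
        1.15597463e-02,  1.14081140e-03,  1.88945862e-06]), 'ee_pos': array([0.29025563, 0.58159339, 0.23129338]), 'tool_rot': array([3.59604875e-05, 2.29377034e-01, 9.73337647e-01, 3.09920133e-07]), 'ft_force': array([-0.5759062 , -0.59629351,  0.37887384]), 'wrist_torque': array([-0.02953499,  0.03758111,  0.0250943 ]), 'grip_force': 0.0, 'gripper_width': 0.08532570730512357}
```

```bash
python3 - <<'E'
from h import *
z=np.load('scene0.npz');im=z['im']
cv2.imwrite('pics/s1.png',cv2.resize(im[130:350,110:450],(800,518),interpolation=cv2.INTER_CUBIC))
W=z['W']
# footprint of dark bottle candidate & holder: top-down height map
g=np.zeros((600,800,3),np.uint8)
for n in ('scene','side'):
    z=np.load(n+'0.npz');W=z['W'];I=z['im']
    m=(W[...,2]>0.004)&(W[...,2]<.2)
    for p,c in zip(W[m],I[m]):
        u=int((0.3-p[1])/0.7*800) ;v=int((0.87-p[0])/0.7*800)  # x up, y left
        if 0<=u<800 and 0<=v<600: cv2.circle(g,(u,v),1,c.tolist(),-1)
cv2.imwrite('pics/top.png',g)
E
```

```text
(no output)
```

View pics/s1.png

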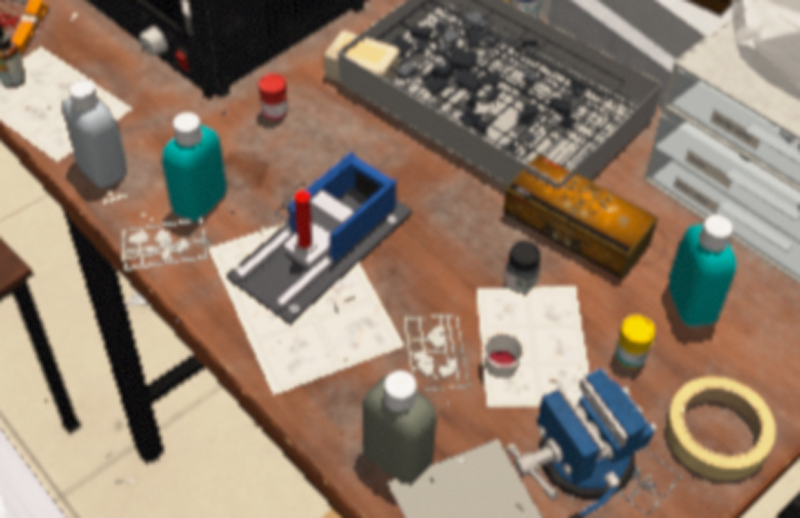

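View pics/top.png

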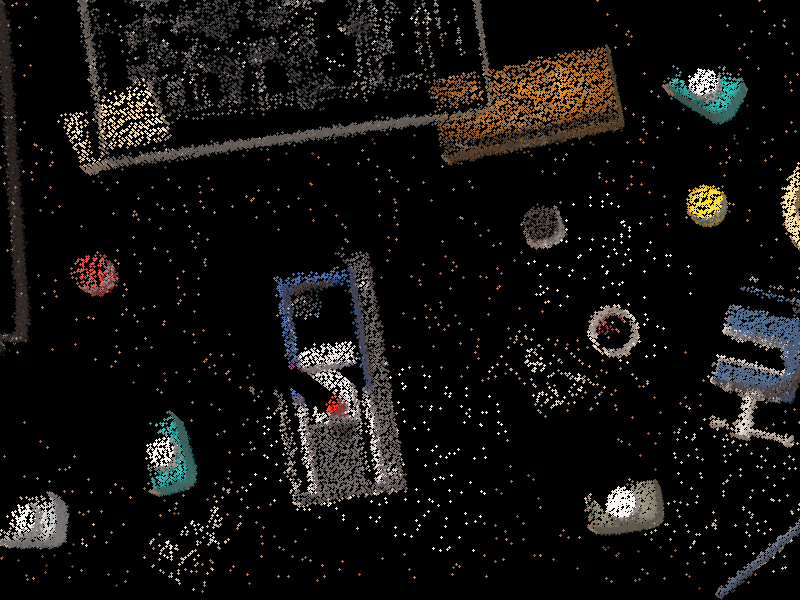

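Scene picture: the dark grey-green bottle is at crop (400,430), its long axis near world y. The turquoise ones are look-alikes and the pale one is at (95,140). The holder is mid-picture with its stop away from the robot. Next I fit precise poses.

```bash
cat > fit.py <<'E'
from h import *
from scipy.optimize import least_squares
def fit_bottle(P,c0,yaw0):
    # P points; SDF of rectangle 45 (x) x 67 (y), corner radius r
    Q=P[(P[:,2]>.012)&(P[:,2]<.086)]
    def f(p,r=.010):
        d=Q[:,:2]-p[:2];c,s=np.cos(p[2]),np.sin(p[2])
        x=abs(c*d[:,0]+s*d[:,1])-.0225+r;y=abs(-s*d[:,0]+c*d[:,1])-.0335+r
        return np.hypot(np.maximum(x,0),np.maximum(y,0))+np.minimum(np.maximum(x,y),0)-r
    s=least_squares(f,[*c0,yaw0],loss='soft_l1',f_scale=.002)
    cap=P[(P[:,2]>.128)]
    return s.x,np.median(abs(s.fun)),len(Q),(cap[:,:2].max(0)+cap[:,:2].min(0))/2
def fit_post(Q):
    s=least_squares(lambda p:np.hypot(Q[:,0]-p[0],Q[:,1]-p[1])-.009,Q[:,:2].mean(0)+[.004,.004],loss='soft_l1',f_scale=.001)
    return s.x,np.median(abs(s.fun)),len(Q)
E
python3 - <<'E'
from fit import *
for n in ('scene','side'):
    z=np.load(n+'0.npz');W=z['W'].reshape(-1,3);I=z['im'].reshape(-1,3).astype(int)
    m=(abs(W[:,0]-.43)<.06)&(abs(W[:,1]+.245)<.06)&(W[:,2]>.01)&(W[:,2]<.14)
    for y in (-.3,.0,.3): print(n,fit_bottle(W[m],[.43,-.245],y), W[m,2].max())
    h=(abs(W[:,0]-.53)<.13)&(abs(W[:,1])<.09)
    red=h&(I[:,2]>1.8*I[:,1]+20)&(I[:,2]>1.8*I[:,0]+20)&(W[:,2]>.04)&(W[:,2]<.104)
    print('post',fit_post(W[red]),np.percentile(W[red,2],[2,98]))
    pl=h&(W[:,2]>.006)&(W[:,2]<.014);Q=W[pl,:2]
    from scipy.spatial import cKDTree
    k=cKDTree(Q);Q=Q[[len(a)>6 for a in k.query_ball_point(Q,.006)]]
    print('plate',cv2.minAreaRect((Q*1000).astype(np.float32)),len(Q))
    bl=h&(I[:,0]>1.5*I[:,2])&(I[:,0]>60)&(W[:,2]>.012)&(W[:,2]<.065)
    B=W[bl];k=cKDTree(B[:,:2]);B=B[[len(a)>5 for a in k.query_ball_point(B[:,:2],.005)]]
    print('blue',cv2.minAreaRect((B[:,:2]*1000).astype(np.float32)),len(B))
    # right wall outer face and top line
    np.savez(f'{n}_h.npz',Q=Q,B=B)
E
```

```text
scene (array([ 0.42878365, -0.24445801,  0.13611698]), np.float64(0.0005844570832766616), 516, array([ 0.4278299, -0.2462004])) 0.1362017162548732
scene (array([ 0.42878365, -0.24445801,  0.1361173 ]), np.float64(0.0005844540226003815), 516, array([ 0.4278299, -0.2462004])) 0.1362017162548732
scene (array([ 0.42878365, -0.24445803,  0.13611915]), np.float64(0.0005844362567927561), 516, array([ 0.4278299, -0.2462004])) 0.1362017162548732
post (array([0.51381953, 0.00681213]), np.float64(0.0008333487439362072), 91) [0.04282937 0.10102368]
plate ((535.5808715820312, 7.4324493408203125), (209.0408477783203, 100.41645050048828), 8.184686660766602) 945
blue ((574.2251586914062, 15.22900390625), (109.01177978515625, 69.9326400756836), 8.641467094421387) 610
side (array([ 0.42991764, -0.24332288,  0.13838632]), np.float64(0.0006928210456136914), 776, array([ 0.42883848, -0.24502439])) 0.13549024708975566
side (array([ 0.42991763, -0.24332287,  0.13838538]), np.float64(0.000692820794657335), 776, array([ 0.42883848, -0.24502439])) 0.13549024708975566
side (array([ 0.42991763, -0.24332287,  0.13838542]), np.float64(0.0006928208060834069), 776, array([ 0.42883848, -0.24502439])) 0.13549024708975566
post (array([0.514678  , 0.00844875]), np.float64(0.001085815183223763), 108) [0.04250135 0.10193744]
plate ((538.295166015625, 9.93304443359375), (210.05003356933594, 100.59152221679688), 9.255542755126953) 858
blue ((576.4781494140625, 16.893306732177734), (107.20232391357422, 68.01284790039062), 7.872112274169922) 167
```

```bash
cat >> h.py <<'E'
HC=np.array([.5372,.0092]);HY=np.radians(8.5)
HX=np.array([np.cos(HY),np.sin(HY)]);HYv=np.array([-np.sin(HY),np.cos(HY)])
def hp(x,y,z): return [*(HC+x*HX+y*HYv),z]
E
python3 - <<'E'
from h import *
s=robot.state();print(rot(s['tool_rot'])[:,1], s['qpos'])
for n in ('scene','side'):
    W=np.load(n+'0.npz')['W'].reshape(-1,3);W=W[W[:,2]>.14]
    a=np.array([.29,.58]);b=np.array([.514,.008]);t=np.clip((W[:,:2]-a)@(b-a)/((b-a)@(b-a)),0,1)
    d=np.linalg.norm(W[:,:2]-a-t[:,None]*(b-a),axis=1);k=d<.17
    if k.any(): print(n,k.sum(),W[k].min(0),W[k].max(0))
for yaw in (HY+np.pi/2,HY-np.pi/2):
    for p in (hp(-.021,0,.25),hp(-.021,0,.071),hp(-.073,0,.071),hp(.046,0,.2),hp(.046,0,.074)):
        print(yaw,np.round(robot.solve_ik(p,down(yaw)),2))
for yaw in (.137,.137+np.pi):
    for z in (.063,.25): print('b',yaw,np.round(robot.solve_ik([.4294,-.2439,z],down(yaw)),2))
E
```

```text
[4.46522604e-01 8.94772353e-01 1.71003338e-05] [-1.15098567  0.46749127 -0.01158491  1.6027064   0.00602737  1.07141627
 -0.05629287]
scene 3117 [0.24563944 0.27612669 0.14001152] [0.59137266 0.64340236 0.53237211]
side 3346 [0.24196392 0.27414148 0.14001821] [0.58952314 0.64118199 0.51375853]
1.7191493132144147 [-0.34  0.22  0.31  1.92 -0.08  1.01  1.72]
1.7191493132144147 [-0.18  0.48  0.13  2.05 -0.1   0.62  1.73]
1.7191493132144147 [-0.2   0.41  0.15  2.17 -0.11  0.57  1.76]
1.7191493132144147 [-0.25  0.39  0.21  1.81 -0.1   0.95  1.72]
1.7191493132144147 [-0.16  0.56  0.09  1.88 -0.08  0.7   1.7 ]
-1.4224433403753785 [-0.7   0.25  0.73  1.94 -0.2   1.02 -1.3 ]
-1.4224433403753785 [-0.53  0.53  0.57  2.07 -0.46  0.66 -1.08]
-1.4224433403753785 [-0.57  0.47  0.61  2.19 -0.47  0.61 -1.05]
-1.4224433403753785 [-0.6   0.44  0.67  1.84 -0.33  0.98 -1.21]
-1.4224433403753785 [-0.53  0.62  0.59  1.91 -0.49  0.76 -1.08]
b 0.137 [-0.17  0.58  0.77  2.13 -0.65  0.68  1.19]
b 0.137 [-0.32  0.22  0.89  2.   -0.2   1.01  0.81]
b 3.278592653589793 [-0.48  0.99  1.34  2.15 -1.16  1.09 -1.51]
b 3.278592653589793 [-0.63  0.44  1.38  2.01 -0.49  1.1  -2.03]
```

```bash
python3 - <<'E'
from h import *
q=down(HY+np.pi/2)
def show(m):
    s=robot.state();print(m,round(s['t'],1),np.round(s['ee_pos'],4),np.round(s['ft_force'],1),round(s['gripper_width'],4),round(s['grip_force'],1))
robot.movel(hp(-.023,.001,.25),feed=.3,orientation=q);show('above')
im,d=robot.snapshot('wrist');cv2.imwrite('pics/w1.png',im)
robot.movel(hp(-.023,.001,.073),feed=.15);show('at')
robot.gripper_close(50);show('closed')
im,d=robot.snapshot('scene');cv2.imwrite('pics/s2.png',cv2.resize(im[130:350,110:450],(800,518)))
E
```

```text
above 3.0 [0.514  0.0076 0.2499] [ 0.6 -0.9  0. ] 0.0857 0.0
at 4.4 [0.515  0.0068 0.0737] [-0.4 -0.4 -0.3] 0.0856 0.0
closed 5.0 [0.5143 0.0075 0.0733] [-2.3  2.8  4.9] 0.0171 48.7
```

View pics/s2.png

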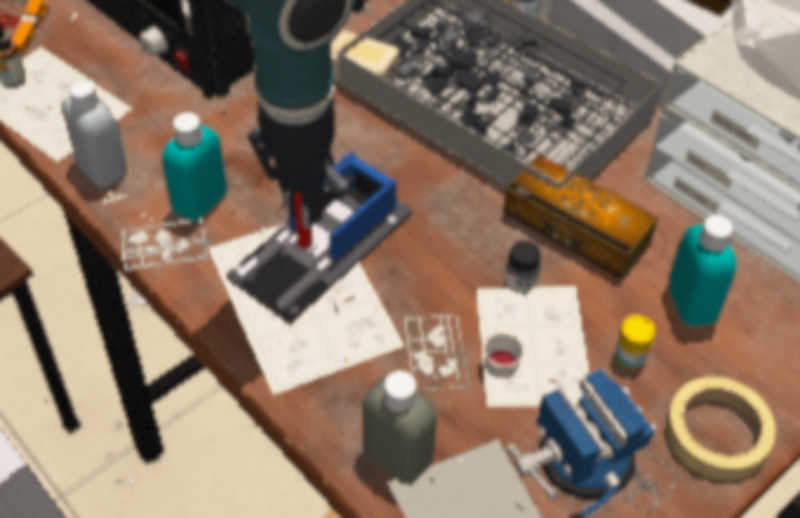

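```bash
python3 - <<'E'
from h import *
s=robot.state();p0=s['ee_pos'].copy()
d=np.array([*HX,0])
def f(): 
    s=robot.state();return s,s['ft_force']@d,s['ft_force']@np.array([*HYv,0])
dist=0
while dist<.058:
    step=.008 if dist<.036 else .002
    dist+=step
    robot.movel(list(p0-d*dist),feed=.06)
    s,a,b=f();print(round(dist,3),round((p0-s['ee_pos'])@d,4),round(a,1),round(b,1),round(s['ft_force'][2],1),round(s['gripper_width'],4))
    if dist>.036 and abs(a)>16: break
im,dd=robot.snapshot('scene');np.savez('sc2.npz',W=cloud(dd,robot.camera_info('scene')),im=im)
cv2.imwrite('pics/s3.png',cv2.resize(im[170:280,180:320],(764,600),interpolation=cv2.INTER_CUBIC))
E
```

```text
0.008 0.0079 1.4 0.4 0.3 0.0166
0.016 0.0161 0.3 0.5 1.8 0.0168
0.024 0.0243 0.5 0.6 1.6 0.0166
0.032 0.0324 0.3 0.1 1.8 0.0169
0.04 0.0404 0.3 -0.7 2.5 0.0169
0.042 0.0417 2.8 -0.6 -1.1 0.0167
0.044 0.0438 3.1 -2.1 -0.7 0.0169
0.046 0.046 3.1 -2.7 -0.1 0.017
0.048 0.046 8.9 -3.3 -7.8 0.0166
0.05 0.046 14.5 -2.8 -14.3 0.0169
0.052 0.046 20.5 -3.4 -21.5 0.017
```

View pics/s3.png

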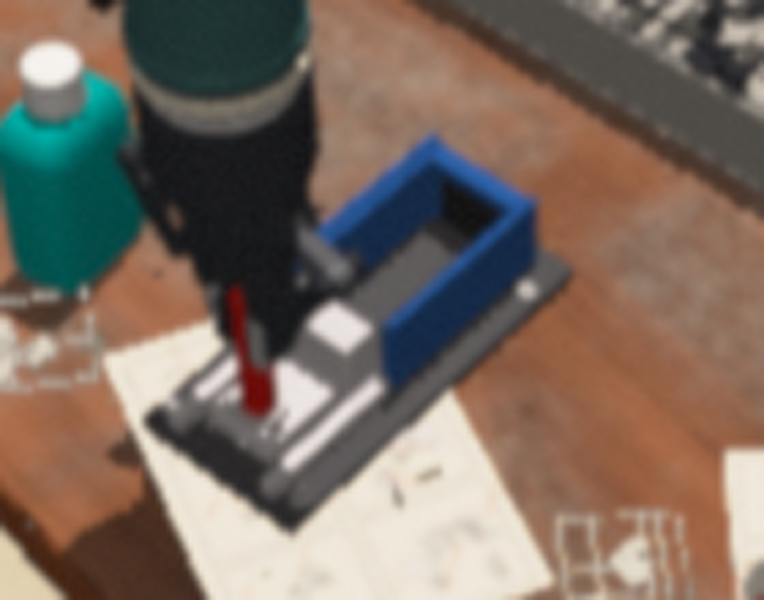

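```bash
cat >> h.py <<'E'
def show(m):
    s=robot.state();print(m,round(s['t'],1),np.round(s['ee_pos'],4),np.round(s['ft_force'],1),round(s['gripper_width'],4),round(s['grip_force'],1));return s
E
python3 - <<'E'
from h import *
p=np.array(hp(-.023,.001,.0733))-.0462*np.array([*HX,0])
robot.movel(list(p),feed=.03);show('relax')
robot.let_go();show('open')
robot.movel([*p[:2],.25],feed=.2);show('up')
im,dd=robot.snapshot('scene');np.savez('sc3.npz',W=cloud(dd,robot.camera_info('scene')),im=im)
im,dd=robot.snapshot('side');np.savez('si3.npz',W=cloud(dd,robot.camera_info('side')),im=im)
robot.movel([.4294,-.2439,.25],feed=.25,orientation=down(.137));show('above bottle')
robot.movel([.4294,-.2439,.064],feed=.12);show('at')
robot.gripper_close(45);show('grip')
im,dd=robot.snapshot('side');cv2.imwrite('pics/g1.png',cv2.resize(im[190:360,220:400],(635,600),interpolation=cv2.INTER_CUBIC))
from fit import fit_post
for n in('sc3','si3'):
    z=np.load(n+'.npz');W=z['W'].reshape(-1,3);I=z['im'].reshape(-1,3).astype(int)
    h=(abs(W[:,0]-.53)<.13)&(abs(W[:,1])<.09)
    red=h&(I[:,2]>1.8*I[:,1]+20)&(I[:,2]>1.8*I[:,0]+20)&(W[:,2]>.04)&(W[:,2]<.104)
    c=fit_post(W[red]);print('post',c, (c[0]-HC)@HX,(c[0]-HC)@HYv)
E
```

```text
relax 8.4 [4.687e-01 4.000e-04 7.330e-02] [ 3.1  0.7 -1.3] 0.0166 52.4
open 9.1 [ 0.4685 -0.      0.0733] [ 0.1 -1.1  0.7] 0.0852 0.0
up 10.1 [ 4.678e-01 -1.000e-04  2.490e-01] [ 0.9  0.3 -0.2] 0.0855 0.0
above bottle 11.9 [ 0.4296 -0.2432  0.2499] [0.1 0.3 0.9] 0.0855 0.0
at 13.6 [ 0.4298 -0.2441  0.0646] [-0.7  0.1 -0.9] 0.0853 0.0
grip 14.1 [ 0.4295 -0.2441  0.0644] [-1.4  0.1  6.4] 0.043 45.6
post (array([0.46774706, 0.00065216]), np.float64(0.0008772159349563925), 81) -0.06995350569084673 0.0018118497554446534
post (array([0.46921363, 0.00169001]), np.float64(0.000952933530762418), 97) -0.06834964409225323 0.002621524583942836
```

View pics/g1.png

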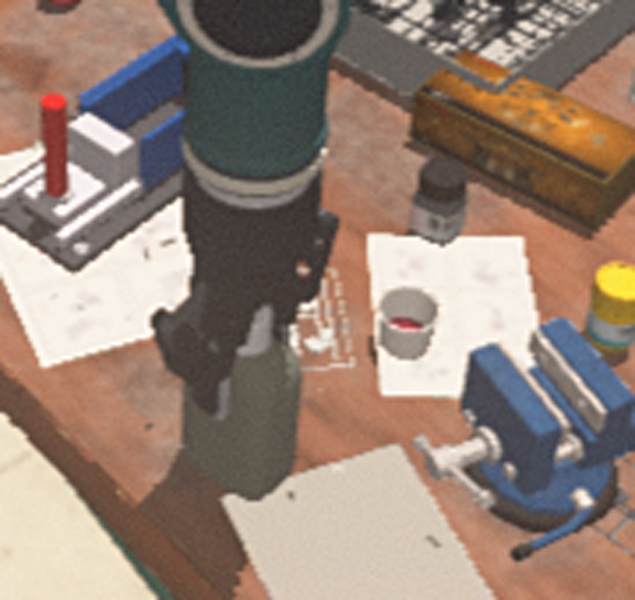

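Bottle is gripped at (240,400) in the crop; clamp is back. Lift, check the grip, and refine the slot's centre line from the wall faces.

```bash
python3 - <<'E'
from h import *
robot.movel([.4294,-.2439,.20],feed=.12);s=show('lift')
im,dd=robot.snapshot('side')
robot.movel(hp(.044,.0015,.20),feed=.15,orientation=down(HY+np.pi/2));s=show('above slot')
for n in('scene0','side0','sc3','si3'):
    z=np.load(n+'.npz');W=z['W'].reshape(-1,3);I=z['im'].reshape(-1,3).astype(int)
    bl=(I[:,0]>1.4*I[:,2])&(I[:,0]>45)
    X=(W[:,:2]-HC)@HX;Y=(W[:,:2]-HC)@HYv;Z=W[:,2]
    for lab,m in (('right',bl&(Y<-.028)&(Y>-.042)&(Z>.015)&(Z<.053)),('left-in',bl&(Y>.018)&(Y<.034)&(Z>.02)&(Z<.050))):
        m=m&(X>-.012)&(X<.078)
        if m.sum()>10:
            a=np.polyfit(X[m],Y[m],1);print(n,lab,m.sum(),np.round(np.median(Y[m])*1000,1),'slope deg',np.round(np.degrees(a[0]),2))
    m=bl&(abs(Y)<.02)&(X>.07)&(X<.11)&(Z>.02);print(n,'stop x',m.sum(),np.round(np.percentile(X[m],[5,50,95])*1000,1))
im,dd=robot.snapshot('scene');cv2.imwrite('pics/a1.png',cv2.resize(im[130:280,180:350],(680,600),interpolation=cv2.INTER_CUBIC))
E
```

```text
lift 15.4 [ 0.4289 -0.2436  0.1993] [-0.1  0.  -3.2] 0.043 46.0
above slot 17.6 [0.5803 0.0165 0.2   ] [-0.1  0.2 -2.7] 0.0429 46.0
scene0 right 212 -32.0 slope deg 0.22
scene0 left-in 65 28.1 slope deg 0.04
scene0 stop x 77 [82.1 85.2 92.7]
side0 right 26 -31.1 slope deg -0.62
side0 left-in 26 29.1 slope deg -0.01
side0 stop x 53 [83.  88.2 96.1]
sc3 right 222 -32.1 slope deg 0.08
sc3 left-in 148 27.8 slope deg 0.76
sc3 stop x 76 [82.  84.5 92.9]
si3 right 52 -30.8 slope deg 0.03
si3 left-in 87 29.2 slope deg 0.3
si3 stop x 55 [83.4 88.2 95.3]
```

View pics/a1.png

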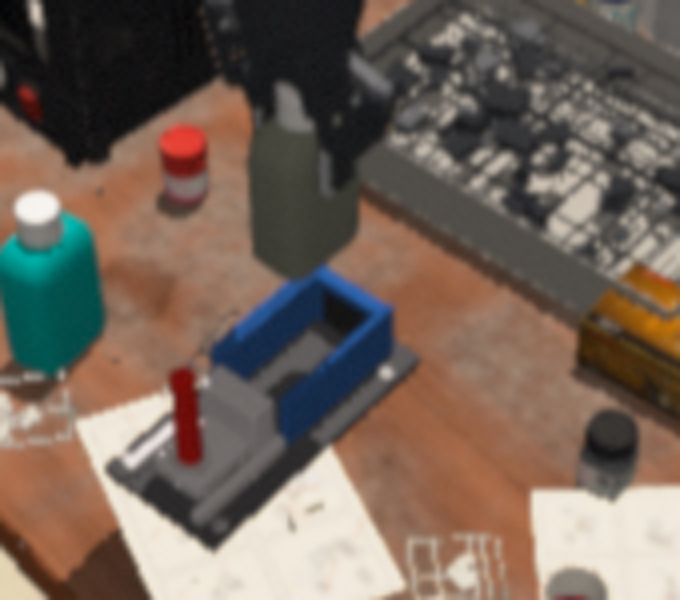

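Bottle held upright above the slot (300,200). Next: fit the held bottle in the same cameras, so the calibration bias cancels.

```bash
python3 - <<'E'
from fit import *
for n,wc in (('scene',((28.0-32.0)/2-0,)),('side',None)):
    im,d=robot.snapshot(n);W=cloud(d,robot.camera_info(n)).reshape(-1,3)
    I=im.reshape(-1,3).astype(int)
    c=robot.state()['ee_pos'];m=(np.hypot(*(W[:,:2]-c[:2]).T)<.06)&(W[:,2]>.11)&(W[:,2]<.245)
    P=W[m].copy()
    print(n,'zmin',np.percentile(P[:,2],[0.5,2]))
    for lo,hi in((.138,.195),(.138,.165),(.165,.195)):
        Q=P[(P[:,2]>lo)&(P[:,2]<hi)].copy();Q[:,2]=.05
        Q=np.vstack([Q,[0,0,.13]])
        x=fit_bottle(Q,c[:2],HY-np.pi/2)
        p=x[0][:2];print(np.round([(p-HC)@HX*1000,(p-HC)@HYv*1000,np.degrees(x[0][2]-HY)],2),x[1],x[2])
E
```

```text
scene zmin [0.13800639 0.14047575]
[ 43.95   0.79 -90.27] 0.000861702805825695 430
[ 43.9    0.73 -90.53] 0.0008177735516353033 200
[ 43.99   0.85 -90.04] 0.0008229636484571295 230
side zmin [0.13930815 0.1419322 ]
[ 45.31   1.77 -90.27] 0.000917377086968478 525
[ 45.39   1.56 -89.89] 0.0008584872386687651 232
[ 45.24   1.94 -90.6 ] 0.0009535988436488868 293
```

```bash
python3 - <<'E'
from h import *
q=down(HY+np.pi/2+np.radians(.4))
x,y=.046,.0027
robot.movel(hp(x,y,.140),feed=.1,orientation=q);s=show('mid')
f0=s['ft_force'];z=.140
while z>.070:
    z-=.005 if z>.083 else .001
    robot.movel(hp(x,y,z),feed=.05)
    s=robot.state();df=s['ft_force']-f0
    print(round(z,3),np.round(s['ee_pos'][2],4),np.round(df,1))
    if np.abs(df).max()>7: break
show('end')
im,dd=robot.snapshot('scene');cv2.imwrite('pics/b1.png',cv2.resize(im[130:280,180:350],(680,600),interpolation=cv2.INTER_CUBIC))
E
```

```text
mid 18.5 [0.5827 0.0186 0.1403] [-0.7 -0.4 -3.2] 0.0431 46.0
0.135 0.1351 [0.8 0.7 1.2]
0.13 0.1297 [1.  0.4 0.4]
0.125 0.1245 [1.7 0.6 0.7]
0.12 0.1195 [-0.  -0.  -0.5]
0.115 0.1146 [1.3 0.3 0. ]
0.11 0.1096 [ 0.4 -0.3 -0. ]
0.105 0.1046 [0.4 1.1 0.2]
0.1 0.0996 [0.6 1.5 1.3]
0.095 0.0946 [-0.2  0.6  0.8]
0.09 0.0896 [0.4 0.6 0.4]
0.085 0.0846 [ 0.5  0.2 -0.1]
0.08 0.0796 [1.9 0.  0.5]
0.079 0.079 [ 1.2 -0.   1. ]
0.078 0.078 [ 0.7  0.6 -0.1]
0.077 0.0769 [ 0.4 -0.1  0. ]
0.076 0.0759 [0.  0.2 0.8]
0.075 0.0749 [ 1.  -0.2  1.4]
0.074 0.0745 [-0.7 -0.5  5.6]
0.073 0.0744 [-2.7 -0.3 13.5]
end 23.3 [0.5828 0.0186 0.0744] [-3.4 -0.7 10.3] 0.0434 47.5
```

View pics/b1.png

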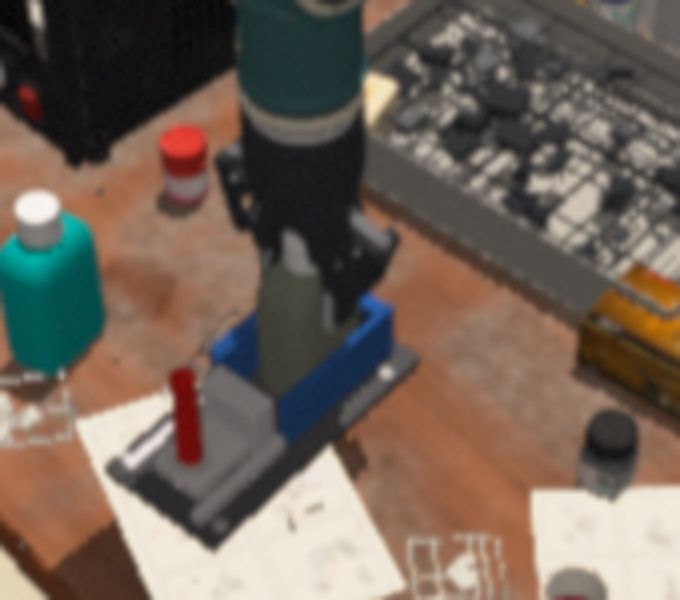

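Bottle stands on the floor (floor contact at the expected height), between the walls. Release, then slide the clamp up with force monitoring.

```bash
python3 - <<'E'
from h import *
robot.movel(hp(.046,.0027,.0744),feed=.03)
robot.let_go();show('open')
robot.movel(hp(.046,.0027,.24),feed=.12);show('up')
robot.movel(hp(-.0695,.0022,.22),feed=.2,orientation=down(HY+np.pi/2));
robot.movel(hp(-.0695,.0022,.0733),feed=.12);show('at post')
robot.gripper_close(50);s=show('closed')
p0=np.array(hp(-.0695,.0022,.0733));d=np.array([*HX,0]);dist=0
while dist<.038:
    dist+=.006 if dist<.017 else .001
    robot.movel(list(p0+d*dist),feed=.04)
    s=robot.state();a=s['ft_force']@d
    print(round(dist,3),round((s['ee_pos']-p0)@d,4),round(a,1),np.round(s['ft_force'],1),round(s['gripper_width'],4))
    if a<-22: break
im,dd=robot.snapshot('scene');cv2.imwrite('pics/c1.png',cv2.resize(im[130:280,180:350],(680,600),interpolation=cv2.INTER_CUBIC))
E
```

```text
open 24.1 [0.5823 0.0187 0.0743] [ 0.5  0.8 -0.4] 0.0856 0.0
up 25.6 [0.5818 0.0186 0.2391] [-0.   0.3 -0.4] 0.0854 0.0
at post 27.7 [0.4687 0.0011 0.0739] [ 0.1  0.3 -0.1] 0.0858 0.0
closed 28.3 [4.683e-01 4.000e-04 7.360e-02] [-1.1 -3.2  4.1] 0.0169 48.7
0.006 0.0061 -0.8 [-0.4 -2.8  4.8] 0.0167
0.012 0.0121 -0.6 [-0.3 -2.4  6.1] 0.017
0.018 0.0181 -1.3 [-0.8 -3.2  5.2] 0.0165
0.019 0.0186 -3.2 [-2.8 -3.2  7.2] 0.0167
0.02 0.0195 -3.0 [-2.5 -3.6  6.7] 0.0168
0.021 0.0204 -4.2 [-3.9 -2.9  7.3] 0.0166
0.022 0.0214 -3.7 [-3.2 -3.8  7.5] 0.0165
0.023 0.0224 -3.8 [-3.4 -3.5  7. ] 0.0168
0.024 0.0234 -2.9 [-2.5 -3.   6.6] 0.0169
0.025 0.0244 -4.1 [-3.7 -3.   7.1] 0.0166
0.026 0.0254 -3.0 [-2.6 -2.8  7.2] 0.0164
0.027 0.0264 -3.3 [-2.9 -2.7  7.3] 0.0171
0.028 0.0273 -4.0 [-3.5 -3.9  7.6] 0.0165
0.029 0.028 -5.1 [-4.7 -2.9  8.6] 0.0163
0.03 0.0289 -4.5 [-4.1 -3.2  8.5] 0.0167
0.031 0.0299 -4.9 [-4.5 -2.8  9.5] 0.0169
0.032 0.0309 -4.7 [-4.3 -3.3  7.9] 0.0166
0.033 0.0311 -7.4 [-6.9 -3.6 11.1] 0.0169
0.034 0.0311 -9.5 [-9.1 -3.5 14.6] 0.0169
0.035 0.0311 -12.0 [-11.5  -3.9  17.6] 0.0167
0.036 0.0311 -15.6 [-15.1  -4.5  21.6] 0.0169
0.037 0.0311 -18.8 [-18.4  -4.3  24.7] 0.0166
0.038 0.0311 -21.1 [-20.6  -4.4  27. ] 0.017
```

View pics/c1.png

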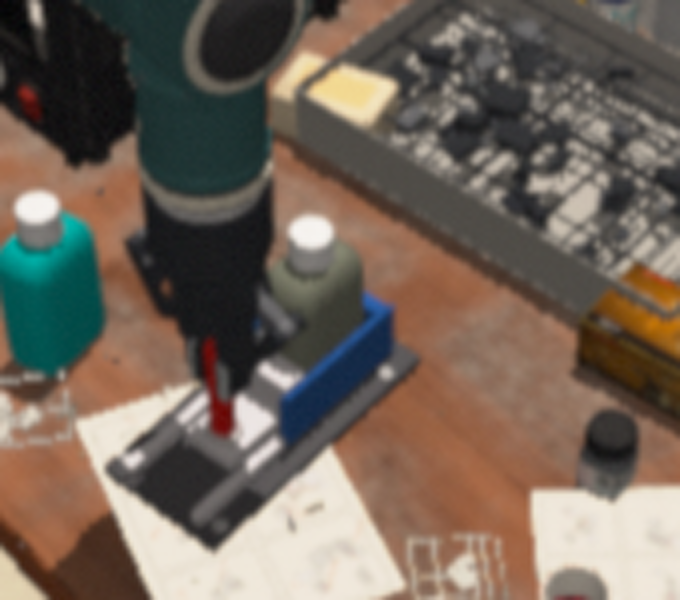

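Clamp stopped hard after 31 mm (value ≈ 0.019–0.020), and the bottle is upright against the stop. Ease off, release, retreat, verify.

```bash
python3 - <<'E'
from fit import *
p0=np.array(hp(-.0695,.0022,.0733));d=np.array([*HX,0])
robot.movel(list(p0+d*.0325),feed=.02);show('ease')
robot.let_go();show('open')
robot.movel(list(p0+d*.030+[0,0,.17]),feed=.12);show('up')
robot.movel([.40,0.03,.30],feed=.2)
robot.pause(.5)
for n in ('scene','side'):
    im,dd=robot.snapshot(n);W=cloud(dd,robot.camera_info(n)).reshape(-1,3);I=im.reshape(-1,3).astype(int)
    cv2.imwrite(f'pics/f_{n}.png',cv2.resize(im[130:350,110:450],(800,518),interpolation=cv2.INTER_CUBIC))
    red=(abs(W[:,0]-.53)<.13)&(abs(W[:,1])<.09)&(I[:,2]>1.8*I[:,1]+20)&(I[:,2]>1.8*I[:,0]+20)&(W[:,2]>.04)&(W[:,2]<.104)
    c=fit_post(W[red])[0];print('post x',(c-HC)@HX)
    b=np.array(hp(.048,.002,0))
    P=W[(np.hypot(*(W[:,:2]-b[:2]).T)<.05)&(W[:,2]>.065)&(W[:,2]<.15)]
    cap=P[P[:,2]>.134];print('top',np.percentile(P[:,2],[50,98]),'cap',(np.median(cap[:,:2],0)-HC)@HX,(np.median(cap[:,:2],0)-HC)@HYv)
    Q=P[P[:,2]<.098].copy();Q[:,2]=.05;Q=np.vstack([Q,[0,0,.13]]);x=fit_bottle(Q,b[:2],HY-np.pi/2)
    print('bottle',(x[0][:2]-HC)@HX,(x[0][:2]-HC)@HYv,np.degrees(x[0][2]-HY),x[1])
E
```

```text
ease 34.7 [0.499  0.0052 0.0736] [-4.9 -2.7  9.9] 0.0168 48.9
open 35.4 [0.5003 0.0059 0.0733] [-0.5 -0.3  0.7] 0.085 0.0
up 37.0 [0.4974 0.0055 0.2426] [ 0.3  0.2 -0. ] 0.0855 0.0
post x -0.038070616106601084
top [0.10749201 0.14260965] cap 0.047022438355278404 -0.0009728363677766537
bottle 0.05022241234931695 0.002399119821209212 -88.77244910002614 0.0008524007120536466
post x -0.03720206219239945
top [0.10478122 0.14388217] cap 0.046572233975135637 -0.0011244864511719941
bottle 0.051931918593571595 0.003538380586576166 -89.80609043157266 0.0009904985492218202
```

View pics/f_scene.png

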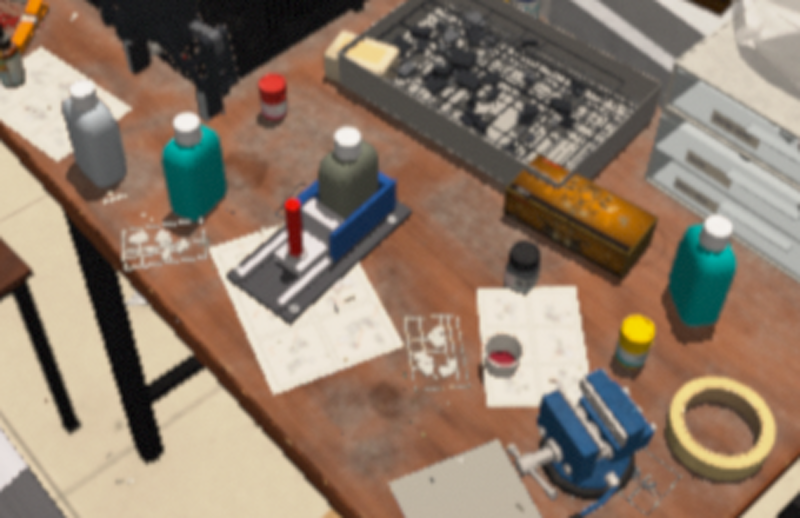

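The bottle (347,170) stands upright in the slot with the clamp against it; the bystanders are unmoved and the gripper is clear.

```bash
python3 -c "
from bench import robot
print(robot.finish_job())"
```

```text
the job is handed in; nothing more can be done
None
```

The dark grey-green bottle stands upright on the holder's floor, clamped firmly against the fixed stop. Everything is released, the bystanders were left where they were, and the job was handed in at about 38 s.

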